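# Find the tip-up lid that rocks and push it open

## Robot

A 7-joint arm with a two-finger parallel gripper is mounted at the origin on the work surface; the furniture and walls round the work are solid. World frame = base frame: x ahead of the robot, y to its left, z up, the work surface at z = 0. Lengths are in mm, angles in rad, forces in N, time in s.
With the tool pointing down it reaches from about 400 to 875 mm from the base axis. Payload 4.4 kg.
Tool frame: the origin (TCP) lies at the very end of the fingers, on their centre line; the grasp point (between the pads) lies 19 mm behind it; z points along the fingers, y is the line along which they close (so a half turn about z gives the same grasp; the last joint's range is limited). The gripper opens to 85 mm and grips with 20 to 120 N. Pads are 22 mm wide; open, the fingers measure 114 mm over their backs; the gripper's body (76 mm by 85 mm) begins 54 mm behind the grasp point. The pads swing forward as they close: fully open they stand 13 mm farther back than shut.
Start: joints at [1.14, 0.628, 0.038, 1.517, -0.027, 0.996, -0.02], TCP at [231.924, -607.231, 231.313] pointing down, gripper open.
Joint ranges: [-3.06, 3.06], [-0.37, 2.12], [-1.25, 1.32], [0.18, 2.47], [-1.1, 4.24], [0.23, 1.98], [-2.94, 2.94]. Speed limits (rad/s): [2.57, 2.57, 3.14, 3.14, 3.14, 3.14, 3.14].

## Interface

Orientations are given as [roll, pitch, yaw] about the fixed x, y, z axes, in that order (R = Rz(yaw) Ry(pitch) Rx(roll)).
In Python, from cell import read_state, get_image, camera_info, finish_job gives the robot as it stands.
- The arm moves only by the tool play_rows, never from a script. Its argument "deltas" is one flat list of numbers, 7 for each row, row after row: the shift along the tool's x, y, z in mm, then the turn, a rotation vector about the tool's x, y, z in rad, then the opening, from 0 (shut) to 1 (fully open). In form: [dx, dy, dz, ax, ay, az, grip, dx, dy, dz, ax, ay, az, grip, ...]. A call has 1 to 10 rows; each row is the pose to reach, as a shift and turn from the pose commanded when the call began, along the tool's axes at that moment; what a row does not reach only later rows make up. A row lasts 1/8 s, in which the tool goes at most 62.5 mm and 10.7 degrees, less where a joint would pass 70% of its speed; a pose out of reach is approached as far as the arm can. A call with a gripper value outside its range is refused whole. The fingers move at their own pace and stop on an object; the grip force is fixed at half the most. Time passes only in rows, so rows that repeat a pose let the fingers close. It gives the time, the measured TCP pose, the force, the opening and the grip force at its end, in the units of the state.
- read_state(): the state, without advancing time (a new reading comes with each control period).
- get_image(name): name is "side" or "top"; returns the picture (384x512x3 uint8, red, green, blue); there is no depth.
- camera_info(name): a dict with "fx", "fy", "cx", "cy" (pixels), "T" (4x4, takes a point from camera to world coordinates). Camera axes: x right, y down, z forward; pixel columns grow to the right and rows downward; lengths in mm; the calibration is good to about 2 mm. A picture is of the moment at which its call begins. camera_info takes no time and is no camera call.
- finish_job(): hands the job in; it is judged then, once.
The state is a dict: "clock": time; "qpos": joint angles; "qd": joint speeds; "tau": joint torques, N m; "eef_pos": TCP position; "tool_rot": TCP orientation; "force": force on the tool from outside, world axes, zero at the start; "torque": the same for the moment, N m; "width": finger opening in mm; "gripper_force": force on a finger pad.
Only numpy, scipy, OpenCV 4.12 (cv2) and the standard library are available. Lean on these libraries where they do the work, as an engineer would, in place of code of your own. Each camera call takes 0.05 s, during which the arm holds its last target. There are 200 camera calls.

## Task

A wooden cable trough for a meeting table stands finished on the bench, its three identical tip-up lids shut; packing blocks inside keep the lids from tipping, but one block has fallen over and has to be got at. With the fingertips press gently on the short, far ends of the lids (where the small metal disc is), one lid after another, until you find the lid that rocks, and tip it; then go round to its raised near end and push that up and over from below until the lid stands upright, fully open. Only press and push: pinch or lift nothing, and leave the tools and offcuts lying around where they are.

Things in the scene. Friction and masses are not known exactly. Their poses are not given: they have to be found in the camera images.
- trough: cable trough, a low wooden box 460 mm (y) x 201 mm (x), fixed; flat deck 85 mm above the bench. Three lids lie flush in it in a row, centres at y = +118 (left), 0, -118 mm (right). Origin on the bench below the middle of their pivot line; z up, x to the lids' short far ends; deck from x = -118 to +83 mm. Inside, packing blocks under the short ends stop two lids; which lid is free varies.
- lid_left (a joint): tilt of the left lid, rad: 0 = shut, flush; grows as the short end sinks and the long end rises; 1.57 = upright; stop at 1.75. Pivot along the trough's y, 79 mm above the bench. Friction pivot (0.06 N m): the lid stays where it is left. A blocked lid gives about 1 mm (under 0.06 rad) when pressed; the free one tips under 3 to 5 N on its short end.
- face_left (a point): point on the upper surface of the left lid (12 mm thick, 100 mm wide along y), over the pivot and half-way across, 85 mm above the bench when shut; x to the short end, z out of the surface. From the pivot the lid reaches 50 mm to its short far end, 85 mm to its long near end. A flush metal disc at x = +32 mm marks where to press, with 40 mm of room below in the free lid. Push it open on its underside.
- lid_middle (a joint): tilt of the middle lid, rad: 0 = shut, flush; grows as the short end sinks and the long end rises; 1.57 = upright; stop at 1.75. Pivot along the trough's y, 79 mm above the bench. Friction pivot (0.06 N m): the lid stays where it is left. A blocked lid gives about 1 mm (under 0.06 rad) when pressed; the free one tips under 3 to 5 N on its short end.
- face_middle (a point): point on the upper surface of the middle lid (12 mm thick, 100 mm wide along y), over the pivot and half-way across, 85 mm above the bench when shut; x to the short end, z out of the surface. From the pivot the lid reaches 50 mm to its short far end, 85 mm to its long near end. A flush metal disc at x = +32 mm marks where to press, with 40 mm of room below in the free lid. Push it open on its underside.
- lid_right (a joint): tilt of the right lid, rad: 0 = shut, flush; grows as the short end sinks and the long end rises; 1.57 = upright; stop at 1.75. Pivot along the trough's y, 79 mm above the bench. Friction pivot (0.06 N m): the lid stays where it is left. A blocked lid gives about 1 mm (under 0.06 rad) when pressed; the free one tips under 3 to 5 N on its short end.
- face_right (a point): point on the upper surface of the right lid (12 mm thick, 100 mm wide along y), over the pivot and half-way across, 85 mm above the bench when shut; x to the short end, z out of the surface. From the pivot the lid reaches 50 mm to its short far end, 85 mm to its long near end. A flush metal disc at x = +32 mm marks where to press, with 40 mm of room below in the free lid. Push it open on its underside.
- deck_offcut: loose strip of wood 40 x 120 x 20 mm lying fore and aft on the left end of the trough's deck, clear of the lids; origin at the centre of its underside. A bystander.
- screwdriver: yellow-handled screwdriver, 165 mm long and 29 mm thick, lying on the bench in front of the trough; origin below its middle. A bystander.
- pencil: green pencil, 136 mm long and 7 mm thick, lying on the bench in front of the trough; origin below its middle. A bystander.
- square_block: wooden offcut 60 x 60 x 45 mm on the bench behind the trough; origin at the centre of its underside. A bystander.
- long_block: wooden offcut 32 x 130 x 32 mm on the bench behind the trough; origin at the centre of its underside. A bystander.

How it is judged:
By the outcome, as a careful person would: the job done as asked, in the order asked, and still so for the second after the job is handed in, with the robot touching nothing.
It also fails if it takes over 48 s, if anything falls off the work surface, if the arm or the gripper's body presses on something with over 40 N, if the wrist force passes 120 N, or if a joint passes its speed limit or range.

## Working session

There is one attempt and no reset: what is moved stays moved. The work goes in short steps, Python scripts to look and compute and a tool call to move; the robot and the scene stay as the last step left them, time stands still between calls to the robot, and variables do not carry over. Pictures are saved under pics/ and viewed, at most 10 in all, crops included, and the job is handed in when it is done.

Besides the shell and the picture viewer there is one more tool, called after "Request:" by a JSON object that holds its "method" and its "body". play_rows: Moves the arm, as the interface text tells. Its arguments: {"type":"object","properties":{"deltas":{"type":"array"}},"required":["deltas"]}

```bash
mkdir -p pics; python3 - <<'E'
from cell import *
import cv2
for n in("top","side"):
    cv2.imwrite(f"pics/{n}0.png",cv2.resize(get_image(n)[:,:,::-1],(800,600),interpolation=cv2.INTER_CUBIC))
    c=camera_info(n);print(n,{k:c[k] for k in('fx','fy','cx','cy')});print(c["T"])
s=read_state();print(s["eef_pos"],s["tool_rot"],s["force"],s["clock"])
E
```

```text
top {'fx': 404.7901465035723, 'fy': 404.7901465035723, 'cx': 258.7228823166789, 'cy': 191.0991547573807}
[[ 2.68177841e-02 -9.88669132e-01  1.47696152e-01  4.52657828e+02]
 [-9.99632433e-01 -2.59356525e-02  7.89558616e-03  5.95457101e+01]
 [-3.97552624e-03 -1.47853606e-01 -9.89001267e-01  1.06978293e+03]
 [ 0.00000000e+00  0.00000000e+00  0.00000000e+00  1.00000000e+00]]
side {'fx': 366.3054350854645, 'fy': 366.3054350854645, 'cx': 255.77887046574494, 'cy': 192.56338046722956}
[[-8.90861557e-01 -2.43518570e-01  3.83489756e-01  2.54861586e+02]
 [-4.54271217e-01  4.74150877e-01 -7.54200641e-01  7.27184722e+02]
 [ 1.82985714e-03 -8.46096715e-01 -5.33026266e-01  5.55292481e+02]
 [ 0.00000000e+00  0.00000000e+00  0.00000000e+00  1.00000000e+00]]
[ 231.7264742  -606.70474144  230.47346988] [-3.13988512e+00  1.81361615e-05  3.64811920e-01] [-0.62097087 -0.03560345 -0.21367131] 0.1
```

View pics/top0.png

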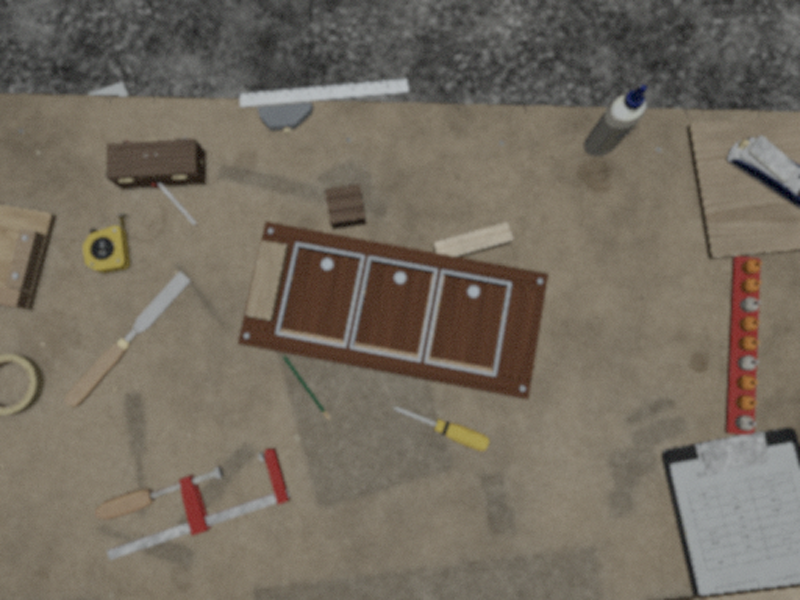

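View pics/side0.png

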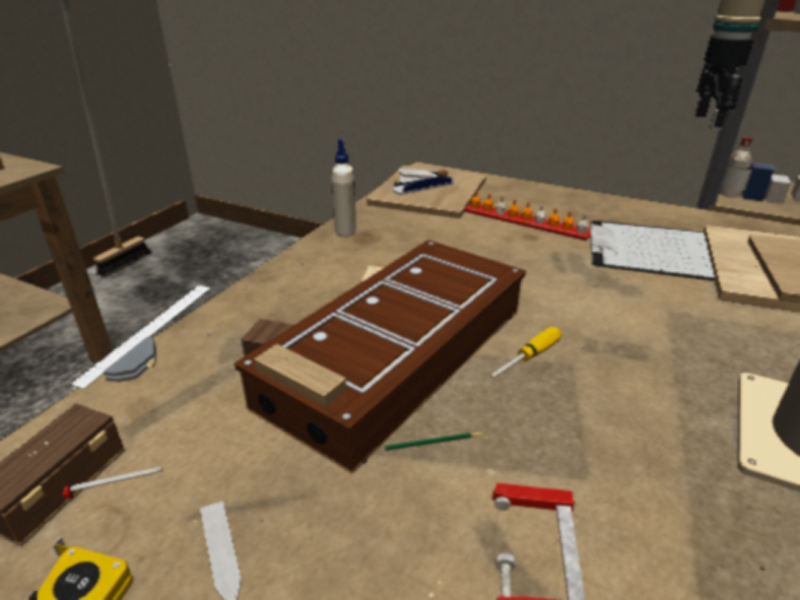

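The top view shows three discs at (327,264), (400,278) and (473,291), with deck corners at (265,223), (548,273), (528,398) and (239,344). The offcut lies on the left end. The pencil and screwdriver are in front of the trough.

```bash
cat > h.py <<'E'
import numpy as np
from cell import *
from scipy.spatial.transform import Rotation as R
from scipy.optimize import least_squares
def ray(n,px,z):  # px in 800x600 picture
    c=camera_info(n);T=np.array(c["T"]);u,v=(np.array(px)+.5)*.64-.5
    d=T[:3,:3]@[(u-c["cx"])/c["fx"],(v-c["cy"])/c["fy"],1]
    return T[:3,3]+d*(z-T[2,3])/d[2]
def proj(n,P):
    c=camera_info(n);T=np.array(c["T"]);p=T[:3,:3].T@(np.array(P)-T[:3,3])
    return (np.array([p[0]/p[2]*c["fx"]+c["cx"],p[1]/p[2]*c["fy"]+c["cy"]])+.5)/.64-.5
E
python3 - <<'E'
from h import *
L=np.array([[32,118],[32,0],[32,-118],[83,230],[83,-230],[-118,-230],[-118,230]])
px=dict(top=[(327,264),(400,278),(473,291),(265,223),(548,273),(528,398),(239,344)],
 side=[(320,337),(372,300),(416,270),(238,366),(432,242),(524,271),(355,465)])
for n in("top","side","both"):
    def f(p):
        c,s=np.cos(p[2]),np.sin(p[2]);r=[]
        for m in px:
            if n in(m,"both"):
                for l,q in zip(L,px[m]):
                    if m=="side" and tuple(l)==(-118,230): continue
                    w=np.array([p[0]+c*l[0]-s*l[1],p[1]+s*l[0]+c*l[1],85]);r+=list(proj(m,w)-q)
        return r
    o=least_squares(f,[550,50,-.17]);print(n,o.x,np.abs(o.fun).max())
for a in[(285,357),(326,415),(395,407),(488,443),(440,428)]:print(ray("top",a,5))
E
```

```text
top [ 6.01695751e+02  8.06616429e+01 -1.55365949e-01] 1.719061231995596
side [ 5.97861171e+02  8.49356172e+01 -1.51379416e-01] 4.079438238526109
both [ 6.00665979e+02  8.14762446e+01 -1.54435720e-01] 4.283021493259923
[507.67787827 266.19859796   5.        ]
[413.70366251 192.9596997    5.        ]
[429.84867829  79.00256961   5.        ]
[375.59336594 -75.66068984   5.        ]
[397.67055116   3.71660114   5.        ]
```

```bash
cat >> h.py <<'E'
import json,os
O=np.array([601,81,0.]);Y=-.155
Rt=R.from_euler('z',Y)
def goal(l,tilt=0): # trough-frame point, tilt = fingers lean forward (+x) 
    return O+Rt.apply(l), Rt*R.from_euler('y',-tilt)*R.from_euler('x',np.pi)
def cmd(): 
    if os.path.exists('cmd.json'):
        d=json.load(open('cmd.json'));return np.array(d[0]),R.from_quat(d[1])
    return np.array([231.924,-607.231,231.313]),R.from_euler('xyz',read_state()["tool_rot"])
def delta(l,tilt=0,base=None):
    p,r=base or cmd();P,Q=goal(np.array(l,float),tilt)
    return np.r_[r.inv().apply(P-p).round(0),(r.inv()*Q).as_rotvec().round(3)]
def moved(row): # record commanded pose after a call
    p,r=cmd();p=p+r.apply(row[:3]);r=r*R.from_rotvec(row[3:6])
    json.dump([list(p),list(r.as_quat())],open('cmd.json','w'))
def where():
    p,r=cmd();s=read_state();f=lambda p:Rt.inv().apply(np.array(p)-O).round(1)
    print("cmd",f(p),"meas",f(s["eef_pos"]),"force(trough axes)",Rt.inv().apply(s["force"]).round(2),"t",s["clock"],"rot",np.round(s["tool_rot"],3),"w",s["width"],"q",np.round(s["qpos"],2))
E
python3 - <<'E'
from h import *
for y in(-118,0,118):print(delta([34,y,110]))
E
```

```text
[ 5.61e+02 -3.92e+02  1.22e+02 -2.00e-03  0.00e+00  5.20e-01]
[ 6.20e+02 -4.94e+02  1.22e+02 -2.00e-03  0.00e+00  5.20e-01]
[ 6.78e+02 -5.97e+02  1.22e+02 -2.00e-03  0.00e+00  5.20e-01]
```

Request:
{"method": "play_rows", "body": {"deltas": [561,-392,60,-0.002,0,0.52,0,561,-392,60,-0.002,0,0.52,0,561,-392,60,-0.002,0,0.52,0,561,-392,60,-0.002,0,0.52,0,561,-392,60,-0.002,0,0.52,0,561,-392,60,-0.002,0,0.52,0,561,-392,60,-0.002,0,0.52,0,561,-392,60,-0.002,0,0.52,0,561,-392,60,-0.002,0,0.52,0,561,-392,60,-0.002,0,0.52,0]}}

```text
clock: 1.35
eef_pos: [582.3, -90.3, 176.3]
tool_rot: [3.139, -0.0, -0.155]
force: [1.0, -0.4, 0.1]
width: -0.1
gripper_force: 0.0
```

```bash
python3 - <<'E'
from h import *
s=read_state();b=(np.array(s["eef_pos"]),R.from_euler('xyz',s["tool_rot"]))
print(delta([34,-118,105],0,b));where()
E
```

```text
[ 2.6e+01 -5.4e+01  7.1e+01  2.0e-03 -0.0e+00 -0.0e+00]
cmd [-258.4 -737.   231.3] meas [   7.9 -172.1  176.3] force(trough axes) [ 1.04 -0.21  0.12] t 1.35 rot [ 3.139 -0.    -0.155] w -0.09653930513719933 q [-0.01  0.61  0.18  1.75 -0.15  0.79 -1.48]
```

Request:
{"method": "play_rows", "body": {"deltas": [26,-54,30,0,0,0,0,26,-54,71,0,0,0,0,26,-54,71,0,0,0,0,26,-54,71,0,0,0,0]}}

```text
clock: 1.85
eef_pos: [615.7, -44.4, 106.7]
tool_rot: [3.139, -0.001, -0.157]
force: [0.4, -0.0, 0.1]
width: -0.0
gripper_force: 0.0
```

```bash
python3 - <<'E'
from h import *
where()
import cv2
cv2.imwrite("pics/s1.png",cv2.resize(get_image("side")[100:300,150:417,::-1],(800,600),interpolation=cv2.INTER_CUBIC))
E
```

```text
cmd [-258.4 -737.   231.3] meas [  33.9 -121.6  106.7] force(trough axes) [0.36 0.01 0.13] t 1.85 rot [ 3.139e+00 -1.000e-03 -1.570e-01] w -0.019674199764877977 q [-0.08  0.74  0.17  1.73 -0.17  0.69 -1.55]
```

View pics/s1.png

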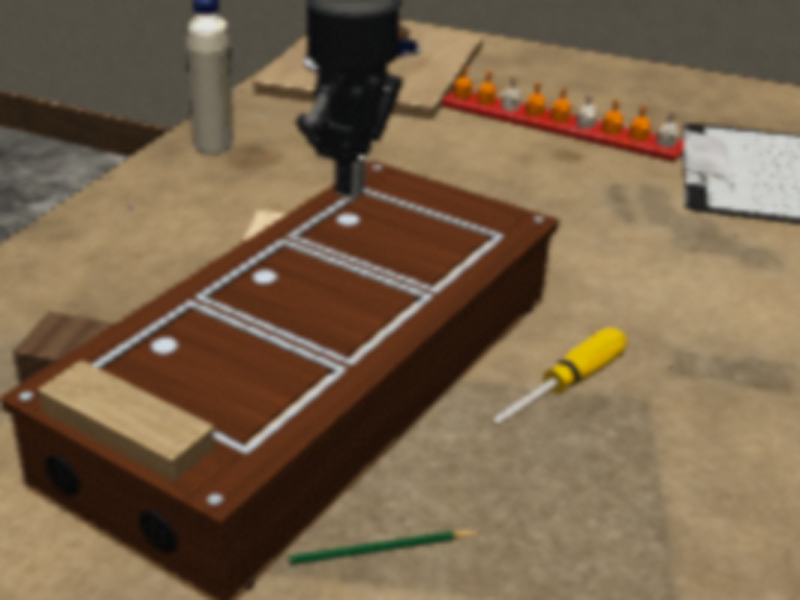

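The closed fingertip is hovering over the right lid's disc, about 20 mm above it. Next I'll press down slowly.

Request:
{"method": "play_rows", "body": {"deltas": [0,0,10,0,0,0,0,0,0,17,0,0,0,0,0,0,20,0,0,0,0,0,0,22,0,0,0,0,0,0,23,0,0,0,0,0,0,23,0,0,0,0]}}

```text
clock: 2.65
eef_pos: [615.4, -43.0, 84.5]
tool_rot: [3.14, -0.001, -0.155]
force: [-3.9, -0.1, 13.5]
width: 0.0
gripper_force: 6.7
```

Request:
{"method": "play_rows", "body": {"deltas": [0,0,-22,0,0,0,0,0,-58,-25,0,0,0,0,0,-117,-25,0,0,0,0,0,-117,-25,0,0,0,0,0,-117,-14,0,0,0,0,0,-117,-6,0,0,0,0,0,-117,-3,0,0,0,0,0,-117,-1,0,0,0,0,0,-117,0,0,0,0,0,0,-117,0,0,0,0,0]}}

```text
clock: 3.9
eef_pos: [634.1, 72.5, 82.7]
tool_rot: [3.14, -0.002, -0.156]
force: [0.2, -0.6, 1.7]
width: 0.0
gripper_force: 0.6
```

Request:
{"method": "play_rows", "body": {"deltas": [0,0,2,0,0,0,0,0,0,4,0,0,0,0,0,0,4,0,0,0,0]}}

```text
clock: 4.28
eef_pos: [634.4, 72.7, 78.5]
tool_rot: [3.14, -0.002, -0.155]
force: [0.5, -2.1, 2.2]
width: -0.0
gripper_force: 1.2
```

The middle lid is the free one, so I'll tip it further.

Request:
{"method": "play_rows", "body": {"deltas": [0,0,3,0,0,0,0,0,0,6,0,0,0,0,0,0,9,0,0,0,0,0,0,12,0,0,0,0,0,0,15,0,0,0,0,0,0,15,0,0,0,0]}}

```text
clock: 5.03
eef_pos: [633.5, 73.3, 62.9]
tool_rot: [3.14, 0.0, -0.155]
force: [-0.2, 0.9, 0.2]
width: -0.0
gripper_force: 0.3
```

```bash
python3 - <<'E'
from h import *
where()
import cv2
cv2.imwrite("pics/s2.png",cv2.resize(get_image("side")[100:300,150:417,::-1],(800,600),interpolation=cv2.INTER_CUBIC))
E
```

```text
cmd [-258.4 -737.   231.3] meas [33.3 -2.6 62.9] force(trough axes) [-0.31  0.86  0.17] t 5.025 rot [ 3.14   0.    -0.155] w -0.025836173988777883 q [-0.26  0.83  0.17  1.68 -0.2   0.65 -1.71]
```

View pics/s2.png

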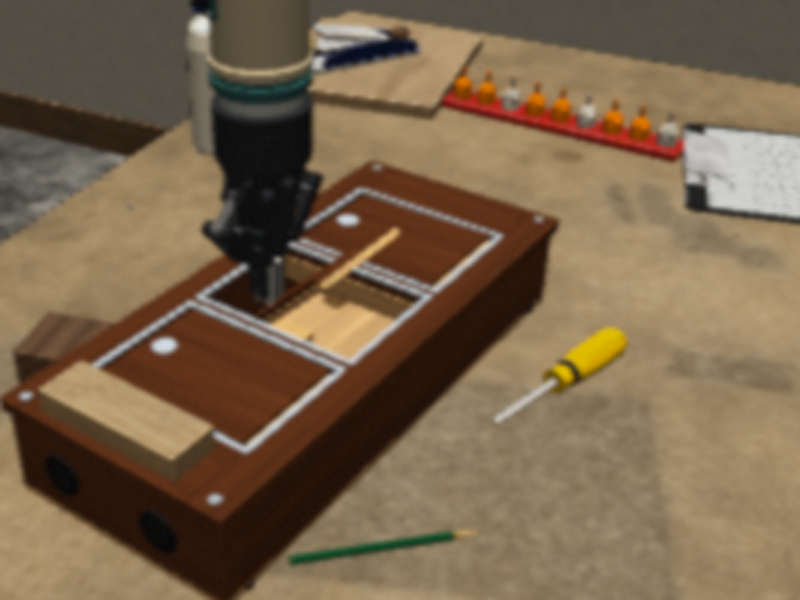

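The lid is tipped about 0.7 rad, with its near edge raised around crop (398,232). I'll lift out and go round to the near side.

Request:
{"method": "play_rows", "body": {"deltas": [0,0,-50,0,0,0,0,0,0,-100,0,0,0,0,0,0,-140,0,0,0,0,-60,-3,-140,0,0,0,0,-120,-3,-140,0,0.15,0,0,-158,-3,-140,0,0.3,0,0,-158,-3,-135,0,0.45,0,0,-158,-3,-130,0,0.6,0,0,-158,-3,-125,0,0.6,0,0,-158,-3,-125,0,0.6,0,0]}}

```text
clock: 6.32
eef_pos: [489.3, 114.1, 251.7]
tool_rot: [3.095, -0.518, -0.14]
force: [0.4, 0.4, 0.0]
width: 0.1
gripper_force: 0.0
```

```bash
python3 - <<'E'
from h import *
where()
for t in(.5,.6,.7,.8,.9):
  print(t,[proj("side",goal([-85*np.cos(t)+6*np.sin(t),y,79+85*np.sin(t)+6*np.cos(t)])[0]).round(0) for y in(-50,50)],[proj("top",goal([-85*np.cos(t)+6*np.sin(t),y,79+85*np.sin(t)+6*np.cos(t)])[0]).round(0) for y in(-50,50)])
import cv2
cv2.imwrite("pics/s3.png",cv2.resize(get_image("side")[:,:,::-1],(800,600),interpolation=cv2.INTER_CUBIC))
E
```

```text
cmd [-258.4 -737.   231.3] meas [-115.5   15.4  251.7] force(trough axes) [0.31 0.48 0.  ] t 6.325 rot [ 3.095 -0.518 -0.14 ] w 0.11976424556035553 q [-0.96  0.3   0.55  2.31  0.81  0.23 -2.94]
0.5 [array([448., 284.]), array([410., 314.])] [array([420., 347.]), array([354., 334.])]
0.6 [array([446., 279.]), array([407., 309.])] [array([420., 343.]), array([354., 331.])]
0.7 [array([443., 274.]), array([403., 303.])] [array([421., 339.]), array([355., 327.])]
0.8 [array([439., 269.]), array([400., 298.])] [array([422., 334.]), array([355., 322.])]
0.9 [array([436., 265.]), array([396., 293.])] [array([423., 329.]), array([356., 317.])]
```

View pics/s3.png

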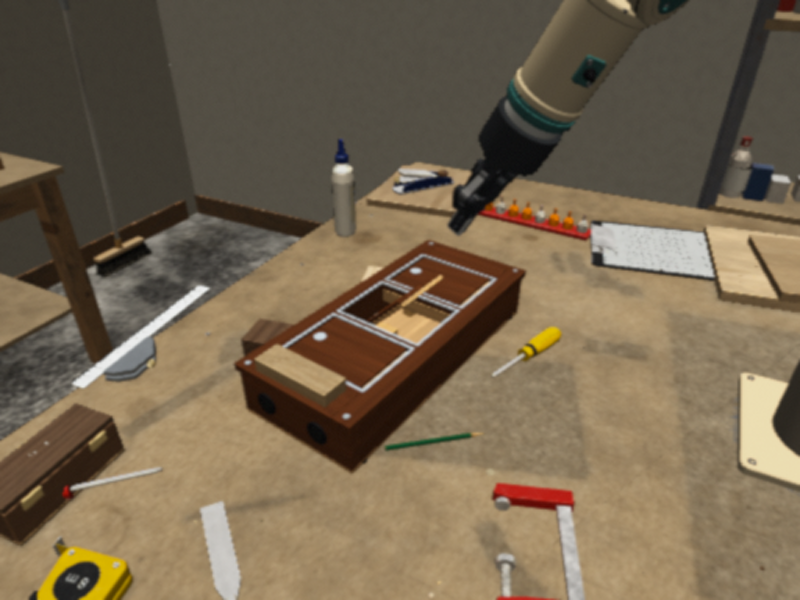

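The tilt ran into limits (q6 at its minimum, q7 at its minimum). The lid is at about 0.65 rad. I'll fall back to a small tilt.

```bash
python3 - <<'E'
from h import *
s=read_state();b=(np.array(s["eef_pos"]),R.from_euler('xyz',s["tool_rot"]))
print(delta([-100,0,215],.1,b))
E
```

```text
[-5.0e+00  1.5e+01  4.1e+01  4.0e-02 -4.2e-01  1.1e-02]
```

Request:
{"method": "play_rows", "body": {"deltas": [-2,5,5,0.01,-0.14,0,0,-4,10,15,0.03,-0.28,0.01,0,-5,15,30,0.04,-0.42,0.01,0,-5,15,41,0.04,-0.42,0.01,0,-5,15,41,0.04,-0.42,0.01,0,-5,15,41,0.04,-0.42,0.01,0]}}

```text
clock: 7.12
eef_pos: [501.6, 94.6, 213.6]
tool_rot: [-3.14, -0.097, -0.165]
force: [-0.5, 0.2, 0.5]
width: -0.1
gripper_force: 0.0
```

```bash
python3 - <<'E'
from h import *
where()
s=read_state();b=(np.array(s["eef_pos"]),R.from_euler('xyz',s["tool_rot"]))
print(delta([-100,0,215],.1,b))
for x,z in[(-115,160),(-115,130),(-110,100)]:print(delta([x,0,z],.1,b))
E
```

```text
cmd [-258.4 -737.   231.3] meas [-100.3   -1.9  213.6] force(trough axes) [-0.51  0.15  0.52] t 7.125 rot [-3.14  -0.097 -0.165] w -0.08139114091836865 q [-0.19  0.41 -0.1   2.    0.14  0.64 -2.13]
[ 0.    -2.    -1.    -0.     0.003 -0.01 ]
[-2.0e+01 -2.0e+00  5.2e+01 -0.0e+00  3.0e-03 -1.0e-02]
[-2.3e+01 -2.0e+00  8.2e+01 -0.0e+00  3.0e-03 -1.0e-02]
[-2.10e+01 -2.00e+00  1.12e+02 -0.00e+00  3.00e-03 -1.00e-02]
```

Request:
{"method": "play_rows", "body": {"deltas": [-20,-2,20,0,0,-0.01,0,-22,-2,60,0,0,-0.01,0,-23,-2,90,0,0,-0.01,0,-21,-2,112,0,0,-0.01,0,-21,-2,112,0,0,-0.01,0,-21,-2,112,0,0,-0.01,0]}}

```text
clock: 7.88
eef_pos: [493.0, 99.4, 101.4]
tool_rot: [-3.14, -0.098, -0.153]
force: [-0.4, -0.0, 0.0]
width: 0.2
gripper_force: 0.0
```

```bash
python3 - <<'E'
from h import *
where()
import cv2
cv2.imwrite("pics/s4.png",cv2.resize(get_image("side")[100:300,150:417,::-1],(800,600),interpolation=cv2.INTER_CUBIC))
s=read_state();b=(np.array(s["eef_pos"]),R.from_euler('xyz',s["tool_rot"]))
for x,z in[(-85,100),(-74,103),(-60,112),(-45,120),(-30,125),(-20,127),(-15,127)]:print(x,z,delta([x,0,z],.1,b))
E
```

```text
cmd [-258.4 -737.   231.3] meas [-109.5    1.5  101.4] force(trough axes) [-0.39 -0.07  0.01] t 7.875 rot [-3.14  -0.098 -0.153] w 0.21286029827953787 q [-0.25  0.6  -0.05  2.12  0.2   0.34 -2.2 ]
-85 100 [ 2.4e+01  1.0e+00  4.0e+00 -2.0e-03  1.0e-03  1.0e-03]
-74 103 [ 3.5e+01  1.0e+00  2.0e+00 -2.0e-03  1.0e-03  1.0e-03]
-60 112 [ 5.e+01  1.e+00 -5.e+00 -2.e-03  1.e-03  1.e-03]
-45 120 [ 6.6e+01  1.0e+00 -1.2e+01 -2.0e-03  1.0e-03  1.0e-03]
-30 125 [ 8.1e+01  1.0e+00 -1.5e+01 -2.0e-03  1.0e-03  1.0e-03]
-20 127 [ 9.1e+01  1.0e+00 -1.6e+01 -2.0e-03  1.0e-03  1.0e-03]
-15 127 [ 9.6e+01  1.0e+00 -1.6e+01 -2.0e-03  1.0e-03  1.0e-03]
```

View pics/s4.png

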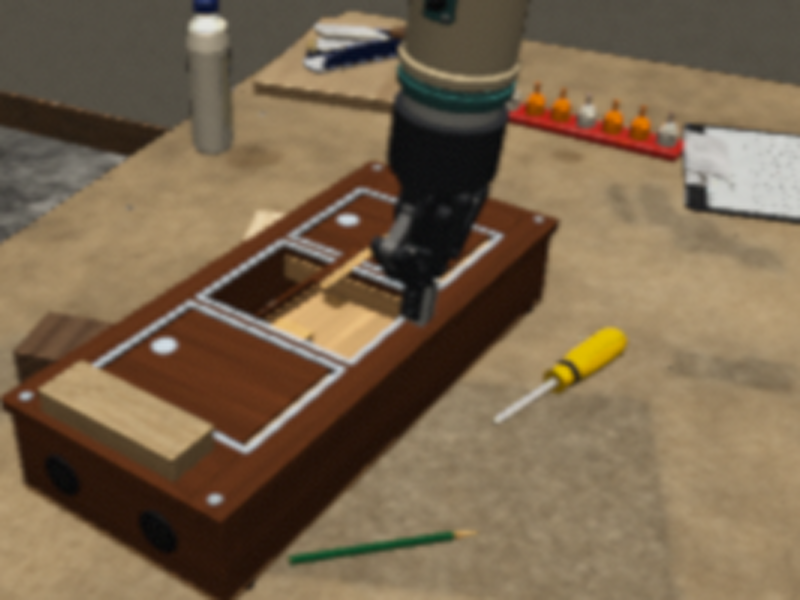

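The tip is in front of the raised near end, with a visible gap at about (400,290) in the crop. Now I'll push forward and up along the arc.

Request:
{"method": "play_rows", "body": {"deltas": [12,1,2,0,0,0,0,24,1,4,0,0,0,0,30,1,2,0,0,0,0,35,1,0,0,0,0,0,40,1,-3,0,0,0,0,45,1,-6,0,0,0,0,50,1,-9,0,0,0,0,50,1,-9,0,0,0,0]}}

```text
clock: 8.93
eef_pos: [542.4, 89.8, 114.7]
tool_rot: [-3.14, -0.099, -0.155]
force: [-0.5, -0.8, -0.4]
width: 0.3
gripper_force: 0.1
```

```bash
python3 - <<'E'
from h import *
where()
import cv2
cv2.imwrite("pics/s5.png",cv2.resize(get_image("side")[100:300,150:417,::-1],(800,600),interpolation=cv2.INTER_CUBIC))
E
```

```text
cmd [-258.4 -737.   231.3] meas [-59.3  -0.4 114.7] force(trough axes) [-0.41 -0.84 -0.42] t 8.925 rot [-3.14  -0.099 -0.155] w 0.25046269840410657 q [-0.18  0.62 -0.08  1.99  0.19  0.45 -2.15]
```

View pics/s5.png

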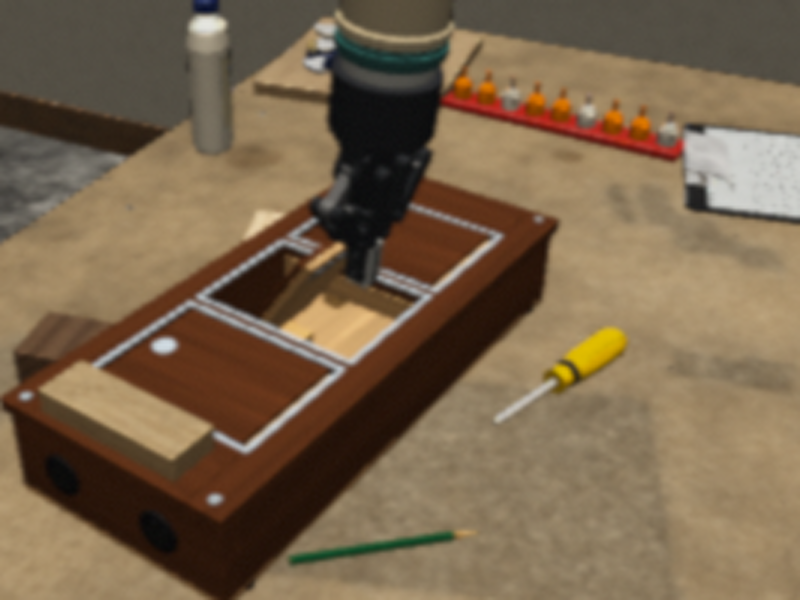

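Request:
{"method": "play_rows", "body": {"deltas": [6,0,-3,0,0,0,0,12,0,-6,0,0,0,0,18,0,-9,0,0,0,0,23,0,-10,0,0,0,0,28,0,-11,0,0,0,0,32,0,-11,0,0,0,0,36,0,-11,0,0,0,0,40,0,-11,0,0,0,0,40,0,-11,0,0,0,0]}}

```text
clock: 10.1
eef_pos: [580.3, 83.7, 129.1]
tool_rot: [-3.14, -0.098, -0.155]
force: [0.2, -0.2, -0.5]
width: 0.1
gripper_force: 0.0
```

```bash
python3 - <<'E'
from h import *
where()
import cv2
cv2.imwrite("pics/s6.png",cv2.resize(get_image("side")[100:300,150:417,::-1],(800,600),interpolation=cv2.INTER_CUBIC))
E
```

```text
cmd [-258.4 -737.   231.3] meas [-20.9  -0.5 129.1] force(trough axes) [ 0.21 -0.21 -0.45] t 10.1 rot [-3.14  -0.098 -0.155] w 0.14082717175441645 q [-0.15  0.63 -0.1   1.89  0.18  0.54 -2.1 ]
```

View pics/s6.png

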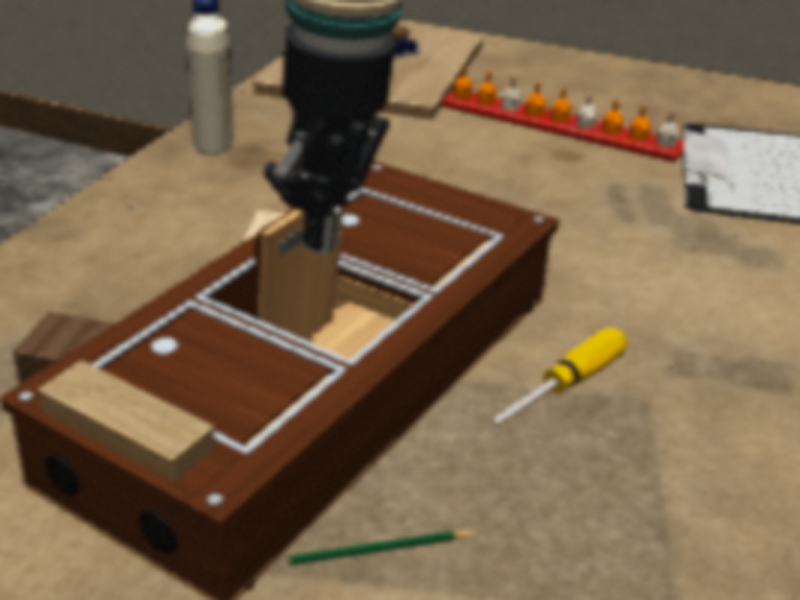

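The lid is nearly upright. I'll push a little more, then retreat.

Request:
{"method": "play_rows", "body": {"deltas": [3,0,0,0,0,0,0,6,0,0,0,0,0,0,8,0,0,0,0,0,0,8,0,0,0,0,0,0,-5,0,-2,0,0,0,0,-30,0,-4,0,0,0,0,-70,0,-30,0,0,0,0,-80,0,-100,0,0,0,0,-80,0,-120,0,0,0,0,-80,0,-120,0,0,0,0]}}

```text
clock: 11.4
eef_pos: [490.0, 98.4, 243.1]
tool_rot: [-3.139, -0.102, -0.155]
force: [0.2, 0.0, 0.0]
width: 0.2
gripper_force: 0.0
```

```bash
python3 - <<'E'
from h import *
where()
import cv2
cv2.imwrite("pics/s7.png",cv2.resize(get_image("side")[100:300,150:417,::-1],(800,600),interpolation=cv2.INTER_CUBIC))
for t in(1.4,1.5,1.57,1.65,1.7):
  print(t,[((proj("side",goal([-85*np.cos(t)+a*np.sin(t),y,79+85*np.sin(t)+a*np.cos(t)])[0])*.64-[150,100])*3).round(0) for a in(-6,6) for y in(-50,50)])
E
```

```text
cmd [-258.4 -737.   231.3] meas [-1.124e+02  1.000e-01  2.431e+02] force(trough axes) [0.17 0.06 0.05] t 11.4 rot [-3.139 -0.102 -0.155] w 0.19345353173623367 q [-0.19  0.36 -0.13  2.    0.14  0.7  -2.13]
1.4 [array([357., 184.]), array([278., 237.]), array([344., 178.]), array([265., 229.])]
1.5 [array([348., 180.]), array([269., 231.]), array([335., 175.]), array([256., 225.])]
1.57 [array([342., 177.]), array([262., 228.]), array([329., 173.]), array([249., 223.])]
1.65 [array([335., 174.]), array([255., 225.]), array([322., 171.]), array([242., 221.])]
1.7 [array([330., 173.]), array([250., 223.]), array([318., 171.]), array([238., 221.])]
```

View pics/s7.png

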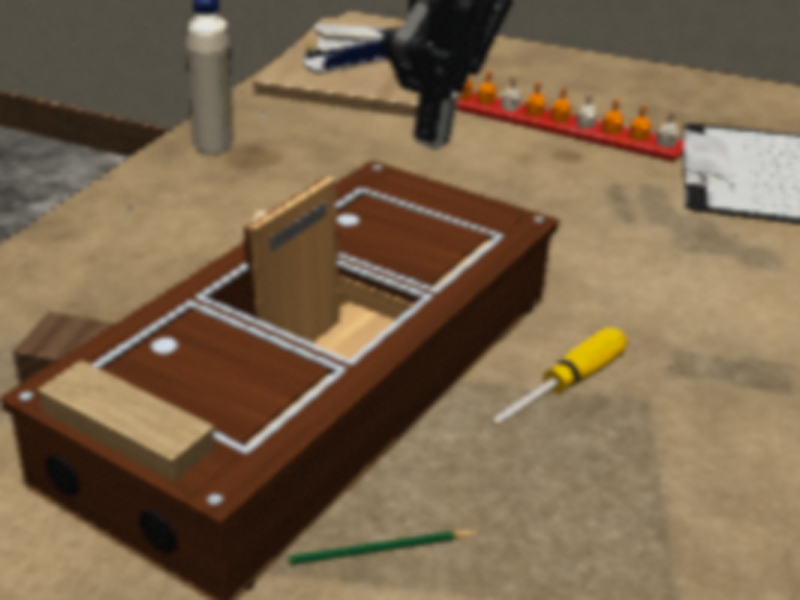

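The lid stands at about 1.6 rad (top corners at (256,229) and (336,178)). The bystander objects I can see haven't moved and the arm is clear, so I'll hand in.

```bash
python3 -c "from cell import *;print(finish_job())"
```

```text
the job is handed in; nothing more can be done
None
```

The middle lid was the free one; it was tipped, pushed open from below and now stands upright at about 1.6 rad, with the arm clear and the job handed in at about 11.5 s (the left lid was never pressed, as the middle one had already rocked).

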